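Service the tumbler's roller bed: pull the rollers that bind

ROBOT

A 7-joint arm with a two-finger parallel gripper is mounted at the origin on a cart in front of the work surface, level with it; the furniture and walls round the work are solid. World frame = base frame: x ahead of the robot, y to its left, z up, the work surface at z = 0. Lengths are in m, angles in rad, forces in N, time in s.
With the tool pointing down it reaches from about 0.425 to 0.825 m from the base axis. Payload 3.6 kg.
Tool frame: the origin (TCP) lies at the very end of the fingers, on their centre line; the grasp point (between the pads) lies 19 mm behind it (r.grip_depth is the z of the grasp point in the tool frame, in m); z points along the fingers, y is the line along which they close (so a half turn about z gives the same grasp; the last joint's range is limited). The gripper opens to 85 mm and grips with 20 to 120 N. Pads are 22 mm wide; open, the fingers measure 114 mm over their backs; the gripper's body (76 mm by 85 mm) begins 54 mm behind the grasp point. The pads swing forward as they close: fully open they stand 13 mm farther back than shut.
Start: joints at [-0.026, 0.615, -0.013, 1.423, 0.008, 1.103, -0.04], TCP at [0.65, 0, 0.231] pointing down, gripper open.
Joint ranges: [-3.12, 3.12], [-0.3, 2.06], [-1.34, 1.32], [0.26, 2.42], [-1.36, 4.5], [0.01, 1.98], [-2.84, 2.84]. Speed limits (rad/s): [2.79, 2.79, 3.14, 3.14, 3.14, 3.14, 3.14].

INTERFACE

Orientations are given as a 3x3 rotation matrix whose columns are the frame's x, y, z axes.
In Python, from station import r, hand, kinematics, sensors, eyes, order, models gives the robot as it stands. Calls block until the motion is done:
- r.reach(position, orientation): joint-space move of the TCP to a pose.
- r.move_straight(position, max_speed=0.15, attitude=None, threshold=None): straight line of the TCP; attitude=None keeps the orientation; max_speed is the mean speed in m/s. With threshold (N) it stops when the force on the tool has changed by that much, and returns True; else False.
- r.set_joints(angles): joint-space move.
- hand.grip(opening, strength=None): opening from 0.0 (shut) to 1.0 (fully open); strength is the grip in N (None keeps the last); returns when the fingers have stopped.
- r.dwell(seconds).
- kinematics.solve_ik(position, orientation): joint angles nearest the present ones, or None.
- sensors.state(): the state.
- eyes.capture(name): name is "scene" or "side" or "wrist"; returns the picture (384x512x3 uint8, blue, green, red); there is no depth.
- eyes.get_calibration(name): a dict with "fov_y" (degrees; the focal length in pixels is half the picture's height over the tangent of half this angle, whatever the lens; pixels are square), "cx", "cy" (the principal point, pixels), "dist_coeffs" ([k1, k2, p1, p2, k3] as OpenCV has them; the pictures are not rectified), "xyz" and "rotation" of the camera in the world; the wrist camera has in their place "tool_from_camera" (4x4, takes a point from camera to tool coordinates, whose origin is the TCP and whose axes are the flange's). Camera axes: x right, y down, z forward; pixel columns grow to the right and rows downward; lengths in m; the calibration is good to about 2 mm. A picture is of the moment at which its call begins: read the wrist's pose just before it. get_calibration takes no time and is no camera call.
A pose or a line that the arm cannot do raises r.PlanningError and nothing moves.
- order.close_job(): hands the job in; it is judged then, once.
Trained networks look in the newest picture that a camera, given by its name, has taken for a name from the list of things; names that differ only in an ending like _2 or _b are one class to them, and where a whole thing is asked for, a point or a joint stands for the part that bears it (a point fixed in the world has none). Each returns a list of dicts, best first, with "conf" (0 to 1); they miss things now and then, are a little off and sometimes report something else, mostly with a low value. They report only what shows in the picture. A call takes as long as a camera call.
- models.cut_out(name, camera): "mask" (384x512 bool, what is visible of it) and "bbox" ([left, top, right, bottom] in pixels, round what is visible of it).
The state is a dict: "t": time; "joint_pos": joint angles; "joint_vel": joint speeds; "effort": joint torques, N m; "tcp_pos": TCP position; "eef_rot": TCP orientation; "contact_force": force on the tool from outside, world axes, zero at the start; "moment": the same for the moment, N m; "width": opening from 0.0 (shut) to 1.0 (fully open); "finger_force": force on a finger pad.
Only numpy, scipy, OpenCV 4.12 (cv2) and the standard library are available. Lean on these libraries where they do the work, as an engineer would, in place of code of your own. Each camera call takes 0.05 s, during which the arm holds its last target. There are 200 camera calls.

TASK

The tumbler's roller bed has been lifted off its drive for service: before opening anything, spin each of its four rollers by hand, a good quarter turn or more, to find which run free and which bind. Then swing the keeper lever right up and back, lift out every roller that binds and lay it flat on the floor of the steel wash tray without dropping it; leave the keeper up and disturb nothing else. Last, give the free rollers left in the bed another good spin and let them run on by themselves to prove the bed.

Things in the scene. Friction and masses are not known exactly. Their poses are not given: they have to be found in the camera images.
- roller_bed: tumbler roller bed, fixed: grey base 130 x 330 mm (x by y), origin at its middle on the bench, +x away from the robot, yaw varies. Carries four rollers side by side, parallel to x, middles at y = -138, -46, 46, 138, z = 70 mm; their ribs reach z = 97 mm, above the rest of the bed but the keeper's lever (to 140); casing under them up to z = 38.
- bed_middle (a point): point 82 mm above the bed's origin, level with the tops of its two upright plates, which stand 12 mm thick along y at x = +-55 mm. The axle ends lie loose in the plates' slots (13 mm wide, open at the top, 17 mm deep): with the keeper up, a roller lifts straight out.
- keeper (a joint): keeper: steel strip along the far plate (bed x 46 to 75, z 84 to 90 mm) over the far ends of all four axles, hinged along y at bed x 70, z 87 mm, with a lever at its +y end (y 188 mm) rising towards the robot. rad: 0 shut (start), grows as the lever's ball is lifted, 1.57 upright, stop 2.0 (leaning back). Stiff (4 to 7 N at the ball), stays where it is left.
- keeper_ball (a point): centre of the black ball on the keeper's lever, 26 mm across, 122 mm from the hinge; when shut at x -45, y 188, z 127 mm of the bed's frame, above and outside the bed, free on all sides but its stem (10 mm thick, towards the hinge).
- wash_tray: open steel wash tray 160 x 224 mm outside (x by y), rim 67 mm and flat floor 38 mm above the bench, walls 3 mm thick, fixed; origin under its middle on the bench. Left or right of the bed, yaw varies.
- roller_a: one of four rollers: steel axle 116 mm long with 10 x 10 mm square ends (along body x; origin at its middle) and a ribbed black rubber sleeve 90 mm long, 54 mm over its 6 ribs (8 mm high, 7 wide, along the sleeve; one has a white chalk line). 0.35 kg. Starts in any of the bed's four places, axle 70 mm above the bench; all four look alike.
- roller_b: another roller like it: steel axle 116 mm long with 10 x 10 mm square ends (along body x; origin at its middle) and a ribbed black rubber sleeve 90 mm long, 54 mm over its 6 ribs (8 mm high, 7 wide, along the sleeve; one has a white chalk line). 0.35 kg. Starts in any of the bed's four places, axle 70 mm above the bench; all four look alike.
- roller_c: another roller like it: steel axle 116 mm long with 10 x 10 mm square ends (along body x; origin at its middle) and a ribbed black rubber sleeve 90 mm long, 54 mm over its 6 ribs (8 mm high, 7 wide, along the sleeve; one has a white chalk line). 0.35 kg. Starts in any of the bed's four places, axle 70 mm above the bench; all four look alike.
- roller_d: another roller like it: steel axle 116 mm long with 10 x 10 mm square ends (along body x; origin at its middle) and a ribbed black rubber sleeve 90 mm long, 54 mm over its 6 ribs (8 mm high, 7 wide, along the sleeve; one has a white chalk line). 0.35 kg. Starts in any of the bed's four places, axle 70 mm above the bench; all four look alike.
- roller_a_sleeve (a joint): turn of this roller's sleeve on its axle, rad, no limits, counts past full turns; grows as its top moves along bed +y; starts within 0.3 of 0; ribs 60 degrees apart (one straight up at 0). If free, a flick to 5 rad/s or more leaves it turning for several seconds; if binding, it stops within 0.3 s of being let go (0.01 to 0.03 N m of drag).
- roller_b_sleeve (a joint): turn of this roller's sleeve on its axle, rad, no limits, counts past full turns; grows as its top moves along bed +y; starts within 0.3 of 0; ribs 60 degrees apart (one straight up at 0). If free, a flick to 5 rad/s or more leaves it turning for several seconds; if binding, it stops within 0.3 s of being let go (0.01 to 0.03 N m of drag).
- roller_c_sleeve (a joint): turn of this roller's sleeve on its axle, rad, no limits, counts past full turns; grows as its top moves along bed +y; starts within 0.3 of 0; ribs 60 degrees apart (one straight up at 0). If free, a flick to 5 rad/s or more leaves it turning for several seconds; if binding, it stops within 0.3 s of being let go (0.01 to 0.03 N m of drag).
- roller_d_sleeve (a joint): turn of this roller's sleeve on its axle, rad, no limits, counts past full turns; grows as its top moves along bed +y; starts within 0.3 of 0; ribs 60 degrees apart (one straight up at 0). If free, a flick to 5 rad/s or more leaves it turning for several seconds; if binding, it stops within 0.3 s of being let go (0.01 to 0.03 N m of drag).
- drill_box: bystander, loose: blue hinged plastic box 48 x 70 x 18 mm; origin at the middle of its underside. Leave it where it is.
- oil_bottle: bystander, loose: small oil bottle with red spout, 42 mm across, 105 mm high; origin at the middle of its underside. Leave it where it is.
- jar_c: bystander, loose: white jar with screw lid, 40 mm across, 40 mm high; origin at the middle of its underside. Leave it where it is.

How it is judged:
On the way, in this order (a step that is already met when the one before it is completed fails the run):
1. with the keeper shut and all four rollers in the bed, every roller has been turned a quarter turn or more (its sleeve is past 1.2 rad either way) (value of joint keeper below 0.15 rad and distance of each of roller_a, roller_b, roller_c, roller_d from where it was at the start of the episode below 0.006 m and (value of joint roller_a_sleeve above 1.2 rad or value of joint roller_a_sleeve below -1.2 rad) and (value of joint roller_b_sleeve above 1.2 rad or value of joint roller_b_sleeve below -1.2 rad) and (value of joint roller_c_sleeve above 1.2 rad or value of joint roller_c_sleeve below -1.2 rad) and (value of joint roller_d_sleeve above 1.2 rad or value of joint roller_d_sleeve below -1.2 rad)), for 0.1 s.
2. the keeper is swung up (past 1.25 rad) while all four rollers still lie in the bed (value of joint keeper above 1.25 rad and distance of each of roller_a, roller_b, roller_c, roller_d from where it was at the start of the episode below 0.006 m), for 0.2 s.
3. two rollers lie in the tray, and the two left in the bed run on by themselves (over 1 rad/s, untouched) for 0.8 s (value of joint keeper above 1.25 rad and ((x of roller_a in the frame of wash_tray between -0.03 and 0.03 m and y of roller_a in the frame of wash_tray between -0.09 and 0.09 m and z of roller_a in the frame of wash_tray between 0.05 and 0.078 m and angle between roller_a's own x axis and vertical between 1.42 and 1.72 rad and linear speed of roller_a below 0.02 m/s) or (distance of roller_a from where it was at the start of the episode below 0.006 m and (velocity of joint roller_a_sleeve above 1 rad/s or velocity of joint roller_a_sleeve below -1 rad/s) and contact force between roller_a and the fingers below 0.05 N)) and ((x of roller_b in the frame of wash_tray between -0.03 and 0.03 m and y of roller_b in the frame of wash_tray between -0.09 and 0.09 m and z of roller_b in the frame of wash_tray between 0.05 and 0.078 m and angle between roller_b's own x axis and vertical between 1.42 and 1.72 rad and linear speed of roller_b below 0.02 m/s) or (distance of roller_b from where it was at the start of the episode below 0.006 m and (velocity of joint roller_b_sleeve above 1 rad/s or velocity of joint roller_b_sleeve below -1 rad/s) and contact force between roller_b and the fingers below 0.05 N)) and ((x of roller_c in the frame of wash_tray between -0.03 and 0.03 m and y of roller_c in the frame of wash_tray between -0.09 and 0.09 m and z of roller_c in the frame of wash_tray between 0.05 and 0.078 m and angle between roller_c's own x axis and vertical between 1.42 and 1.72 rad and linear speed of roller_c below 0.02 m/s) or (distance of roller_c from where it was at the start of the episode below 0.006 m and (velocity of joint roller_c_sleeve above 1 rad/s or velocity of joint roller_c_sleeve below -1 rad/s) and contact force between roller_c and the fingers below 0.05 N)) and ((x of roller_d in the frame of wash_tray between -0.03 and 0.03 m and y of roller_d in the frame of wash_tray between -0.09 and 0.09 m and z of roller_d in the frame of wash_tray between 0.05 and 0.078 m and angle between roller_d's own x axis and vertical between 1.42 and 1.72 rad and linear speed of roller_d below 0.02 m/s) or (distance of roller_d from where it was at the start of the episode below 0.006 m and (velocity of joint roller_d_sleeve above 1 rad/s or velocity of joint roller_d_sleeve below -1 rad/s) and contact force between roller_d and the fingers below 0.05 N)) and distance of any of roller_b, roller_c, roller_d from where it was at the start of the episode below 0.006 m and distance of any of roller_a, roller_c, roller_d from where it was at the start of the episode below 0.006 m and distance of any of roller_a, roller_b, roller_d from where it was at the start of the episode below 0.006 m and distance of any of roller_a, roller_b, roller_c from where it was at the start of the episode below 0.006 m), for 0.8 s.
At the end, for the whole second after the job is handed in: Keeper past 1.25 rad; two rollers (the free ones) within 6 mm of where they started in the bed, the other two at rest on the wash tray's floor, level within 0.15 rad, axle 50 to 78 mm above the bench, middle within 30 mm (tray x) and 90 mm (tray y) of the tray's middle (value of joint keeper above 1.25 rad and (distance of roller_a from where it was at the start of the episode below 0.006 m or (x of roller_a in the frame of wash_tray between -0.03 and 0.03 m and y of roller_a in the frame of wash_tray between -0.09 and 0.09 m and z of roller_a in the frame of wash_tray between 0.05 and 0.078 m and angle between roller_a's own x axis and vertical between 1.42 and 1.72 rad and linear speed of roller_a below 0.02 m/s)) and (distance of roller_b from where it was at the start of the episode below 0.006 m or (x of roller_b in the frame of wash_tray between -0.03 and 0.03 m and y of roller_b in the frame of wash_tray between -0.09 and 0.09 m and z of roller_b in the frame of wash_tray between 0.05 and 0.078 m and angle between roller_b's own x axis and vertical between 1.42 and 1.72 rad and linear speed of roller_b below 0.02 m/s)) and (distance of roller_c from where it was at the start of the episode below 0.006 m or (x of roller_c in the frame of wash_tray between -0.03 and 0.03 m and y of roller_c in the frame of wash_tray between -0.09 and 0.09 m and z of roller_c in the frame of wash_tray between 0.05 and 0.078 m and angle between roller_c's own x axis and vertical between 1.42 and 1.72 rad and linear speed of roller_c below 0.02 m/s)) and (distance of roller_d from where it was at the start of the episode below 0.006 m or (x of roller_d in the frame of wash_tray between -0.03 and 0.03 m and y of roller_d in the frame of wash_tray between -0.09 and 0.09 m and z of roller_d in the frame of wash_tray between 0.05 and 0.078 m and angle between roller_d's own x axis and vertical between 1.42 and 1.72 rad and linear speed of roller_d below 0.02 m/s)) and distance of any of roller_b, roller_c, roller_d from where it was at the start of the episode below 0.006 m and distance of any of roller_a, roller_c, roller_d from where it was at the start of the episode below 0.006 m and distance of any of roller_a, roller_b, roller_d from where it was at the start of the episode below 0.006 m and distance of any of roller_a, roller_b, roller_c from where it was at the start of the episode below 0.006 m); the robot touches nothing.
It fails at once if the drill box is moved more than 20 mm (distance of drill_box from where it was at the start of the episode above 0.02 m).
It fails at once if the oil bottle is moved more than 20 mm (distance of oil_bottle from where it was at the start of the episode above 0.02 m).
It fails at once if the white jar is moved more than 20 mm (distance of jar_c from where it was at the start of the episode above 0.02 m).
It fails at once if a roller is let go over the wash tray 20 mm or more above its floor (axle over 85 mm above the bench) ((z of roller_a in the frame of wash_tray between 0.085 and 0.3 m and horizontal distance between roller_a and wash_tray below 0.08 m and contact force between roller_a and the fingers below 0.05 N) or (z of roller_b in the frame of wash_tray between 0.085 and 0.3 m and horizontal distance between roller_b and wash_tray below 0.08 m and contact force between roller_b and the fingers below 0.05 N) or (z of roller_c in the frame of wash_tray between 0.085 and 0.3 m and horizontal distance between roller_c and wash_tray below 0.08 m and contact force between roller_c and the fingers below 0.05 N) or (z of roller_d in the frame of wash_tray between 0.085 and 0.3 m and horizontal distance between roller_d and wash_tray below 0.08 m and contact force between roller_d and the fingers below 0.05 N)).
It also fails if it takes over 72 s, if anything falls off the work surface, if the arm or the gripper's body presses on something with over 40 N, if the wrist force passes 120 N, or if a joint passes its speed limit or range.

## Working session

There is one attempt and no reset: what is moved stays moved. The work goes in short steps, each a Python script; the robot and the scene stay as the last script left them, time stands still between calls to the robot, and variables do not carry over. Pictures are saved under pics/ and viewed, at most 14 in all, crops included, and the job is handed in when it is done.

```bash
ls; mkdir -p pics; python3 - <<'E'
from station import r, hand, kinematics, sensors, eyes, order, models
import cv2, numpy as np
ims=[]
for c in ["scene","side"]:
    im=eyes.capture(c); cal=eyes.get_calibration(c); print(c,cal)
    cv2.imwrite(f"pics/{c}0.png",im); ims.append(im)
    for n in ["roller_bed","wash_tray","roller_a","keeper","keeper_ball","oil_bottle","jar_c","drill_box"]:
        print(n,[(d["bbox"],round(d["conf"],2)) for d in models.cut_out(n,c)][:5])
print(eyes.get_calibration("wrist"))
print(sensors.state())
cv2.imwrite("pics/both0.png",cv2.resize(np.vstack(ims),(512,768))[:,:])
cv2.imwrite("pics/both.png",cv2.resize(np.hstack(ims),(800,300)))
E
```

```text
pics
scene {'fov_y': 57.42117626335835, 'cx': 260.66531083673095, 'cy': 188.1121697893146, 'dist_coeffs': array([-0.03041154,  0.        ,  0.        ,  0.        ,  0.        ]), 'xyz': array([-0.06997499,  0.74357522,  0.79424756]), 'rotation': array([[-0.76983326, -0.39379408,  0.50227778],
       [-0.63818191,  0.46386659, -0.61445231],
       [ 0.0089778 , -0.79357042, -0.60841218]])}
roller_bed [([246.4, 138.1, 335.2, 210.8], 0.86)]
wash_tray [([184.6, 217.7, 197.3, 225.5], 0.74), ([183.1, 201.3, 277.8, 272.2], 0.66)]
roller_a [([309.3, 147.1, 334.9, 161.2], 0.86), ([279.1, 159.7, 304.6, 185.2], 0.85), ([294.2, 153.5, 320.5, 173.1], 0.78), ([258.1, 171.7, 285.1, 195.8], 0.65)]
keeper [([185.3, 216.0, 197.3, 226.9], 0.75), ([245.6, 141.9, 315.1, 188.3], 0.6)]
keeper_ball [([241.6, 141.9, 314.2, 188.8], 0.58), ([312.3, 144.7, 335.0, 163.7], 0.29)]
oil_bottle [([270.3, 151.0, 276.2, 166.8], 0.63), ([247.1, 138.7, 335.0, 212.6], 0.32)]
jar_c [([185.1, 216.0, 197.4, 225.2], 0.39)]
drill_box []
side {'fov_y': 51.92142846763613, 'cx': 254.13679088422924, 'cy': 188.2789301656662, 'dist
[... 1612 characters left out ...]
, 'joint_vel': array([-0.00215416, -0.00096063,  0.00103187,  0.00086462,  0.00023985,
        0.00036715,  0.00115563]), 'effort': array([-3.94272747e-04, -4.69093895e+01,  2.59005446e-01, -1.71341085e+01,
        1.01099809e-02,  1.67599865e-03,  3.40950905e-06]), 'tcp_pos': array([6.49971254e-01, 4.84488596e-05, 2.31308201e-01]), 'eef_rot': array([[-7.04579831e-05,  9.99999997e-01, -4.24493377e-05],
       [ 9.99999995e-01,  7.04608968e-05,  6.86422703e-05],
       [ 6.86452610e-05, -4.24445011e-05, -9.99999997e-01]]), 'contact_force': array([-0.80188529,  0.47423016,  0.7828215 ]), 'moment': array([-0.02983339,  0.03956982,  0.04953296]), 'finger_force': 0.0, 'width': 1.0004194667014166}
```

```bash
python3 - <<'E'
import cv2, numpy as np
a=cv2.imread("pics/scene0.png")[120:290,160:380]; b=cv2.imread("pics/side0.png")[140:320,170:390]
a=cv2.resize(a,(790,610*790//790),interpolation=3)[:600]; 
A=cv2.resize(cv2.imread("pics/scene0.png")[120:290,160:360],(400,340)); B=cv2.resize(cv2.imread("pics/side0.png")[140:310,180:380],(400,340))
cv2.imwrite("pics/v0.png",cv2.resize(np.hstack([A,B]),(800,340)))
E
```

```text
(no output)
```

View pics/v0.png

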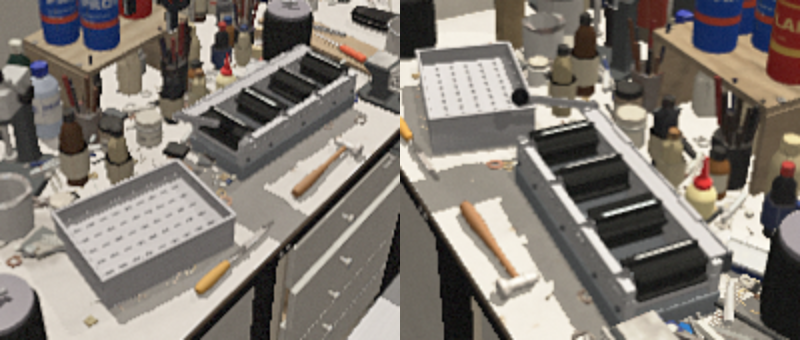

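```bash
cat > h.py <<'E'
import numpy as np, cv2
from scipy.optimize import least_squares, minimize
from station import r, hand, kinematics, sensors, eyes, order, models
def Rz(a): c,s=np.cos(a),np.sin(a); return np.array([[c,-s,0],[s,c,0],[0,0,1.]])
def W(pose,p): return np.atleast_2d(p)@Rz(pose[2]).T+[pose[0],pose[1],0]
def cam(c,st=None):
    k=eyes.get_calibration(c); f=192/np.tan(np.radians(k["fov_y"]/2))
    K=np.array([[f,0,k["cx"]],[0,f,k["cy"]],[0,0,1]])
    if c=="wrist":
        T=k["tool_from_camera"]; R=st["eef_rot"]@T[:3,:3]; t=st["eef_rot"]@T[:3,3]+st["tcp_pos"]
    else: R,t=k["rotation"],k["xyz"]
    return K,np.array(k["dist_coeffs"]),R,t
def proj(C,P):
    K,d,R,t=C; rv=cv2.Rodrigues(R.T)[0]
    return cv2.projectPoints(np.atleast_2d(P).astype(float),rv,-R.T@t,K,d)[0][:,0]
def box(hx,hy,z0,z1): return np.array([[x,y,z] for x in(-hx,hx) for y in(-hy,hy) for z in(z0,z1)])
def hullmask(C,P):
    m=np.zeros((384*4,512*4),np.uint8); q=cv2.convexHull((proj(C,P)*4+1.5).astype(np.float32)); cv2.fillConvexPoly(m,q.astype(np.int32),1); return m.astype(bool)
def up(m): return cv2.resize(m.astype(np.uint8),None,fx=4,fy=4,interpolation=0).astype(bool)
def fit(views,B,x0):
    def cost(p): 
        s=0
        for C,m in views:
            h=hullmask(C,W(p,B)); s+=1-(h&m).sum()/(h|m).sum()
        return s
    best=None
    for dy in(-.2,0,.2):
        o=minimize(cost,np.add(x0,[0,0,dy]),method="Nelder-Mead",options=dict(initial_simplex=np.add(x0,[0,0,dy])+np.array([[0,0,0],[.03,0,0],[0,.03,0],[0,0,.15]]),xatol=2e-4,fatol=1e-4))
        if best is None or o.fun<best.fun: best=o
    return best.x,best.fun
def ground(C,uv,z):
    K,d,R,t=C; n=cv2.undistortPoints(np.array([[uv]],float),K,d)[0,0]; v=R@[n[0],n[1],1]; return t+v*(z-t[2])/v[2]
E
python3 - <<'E'
from h import *
vb,vt=[],[];rol=[]
for c in ["scene","side"]:
    eyes.capture(c);C=cam(c)
    m=models.cut_out("roller_bed",c)[0]["mask"]; 
    vb.append((C,up(m)))
    ms=[d["mask"] for d in models.cut_out("wash_tray",c)]; m=max(ms,key=lambda m:m.sum()); vt.append((C,up(m)))
    for d in models.cut_out("roller_a",c)[:4]:
        v,u=np.nonzero(d["mask"]); rol.append(ground(C,[u.mean(),v.mean()],.08)[:2]); print(c,rol[-1])
    for n,b in [("drill_box",.01),("oil_bottle",.05),("jar_c",.02)]:
        for d in models.cut_out(n,c)[:2]:
            q=d["bbox"]; print(n,d["conf"],ground(C,[(q[0]+q[2])/2,(q[1]+q[3])/2],b))
c0=np.mean(rol,0)
print("bed",fit(vb,box(.065,.165,0,.085),[*c0,0]),c0)
for v in vb: print(fit([v],box(.065,.165,0,.085),[*c0,0]))
print("ball",ground(vb[0][0],(262,184),.127),ground(vb[1][0],(240,188.5),.127))
C,m=vt[1];v,u=np.nonzero(m);t0=ground(C,[u.mean()/4,v.mean()/4],.05)
print("tray",fit(vt,box(.08,.112,0,.067),[*t0[:2],0]),t0)
for v in vt: print(fit([v],box(.08,.112,0,.067),[*t0[:2],0]))
E
```

```text
scene [ 0.48771758 -0.20109666]
scene [ 0.47881331 -0.29064541]
scene [ 0.49738792 -0.11103143]
scene [ 0.49739831 -0.0198409 ]
drill_box 0.46 [ 0.64772836 -0.3001168   0.01      ]
oil_bottle 0.45 [ 0.63461828 -0.19211338  0.05      ]
jar_c 0.67 [0.63835871 0.24126166 0.02      ]
jar_c 0.31 [0.47715529 0.21546238 0.02      ]
side [ 0.48897761 -0.2273205 ]
side [ 0.48039225 -0.31684081]
side [ 0.50831726 -0.04634476]
side [ 0.49756495 -0.13668188]
drill_box 0.67 [ 0.63201028 -0.28884443  0.01      ]
oil_bottle 0.84 [ 0.62922701 -0.1997031   0.05      ]
oil_bottle 0.53 [0.59462129 0.20562539 0.05      ]
jar_c 0.47 [0.62272838 0.25818443 0.02      ]
bed (array([ 0.50279694, -0.17064338, -0.09295551]), np.float64(0.8878765546419001)) [ 0.49207115 -0.16872529]
(array([ 0.50213786, -0.17082076, -0.11523883]), np.float64(0.37519360743452546))
(array([ 0.50710839, -0.16607572, -0.07753723]), np.float64(0.5011485388944492))
ball [0.49134669 0.05042588 0.127     ] [0.47071171 0.01830308 0.127     ]
tray (array([ 0.4786459 ,  0.20786647, -0.26794598]), np.float64(0.0889060923389019)) [0.46418917 0.16791231 0.05      ]
(array([ 0.47797672,  0.20883826, -0.27580176]), np.float64(0.02443262832699622))
(array([ 0.47840575,  0.20592196, -0.25658625]), np.float64(0.05888067115575668))
```

```bash
cat >> h.py <<'E'
def Rt(yaw): # tool down, tool y along bed y, camera towards robot
    return Rz(yaw)@np.array([[-1,0,0],[0,1,0],[0,0,-1.]])
E
python3 - <<'E'
from h import *
for z in(.36,.33,.3):
    q=kinematics.solve_ik([.45,-.16,z],Rt(-.09)); print(z,q)
    if q is not None: break
r.set_joints(q); hand.grip(1.0)
st=sensors.state(); im=eyes.capture("wrist"); cv2.imwrite("pics/w1.png",im); np.save("w1.npy",np.r_[st["tcp_pos"],st["eef_rot"].ravel()])
C=cam("wrist",st); print(st["t"],st["tcp_pos"])
for d in models.cut_out("roller_a","wrist")[:5]:
    v,u=np.nonzero(d["mask"]); print(d["conf"],u.mean(),v.mean(),ground(C,[u.mean(),v.mean()],.085))
for n in["keeper_ball","roller_bed"]: print(n,[(d["conf"],d["bbox"]) for d in models.cut_out(n,"wrist")[:3]])
E
```

```text
0.36 [ 0.57950671  0.24890467 -0.36954906  1.67364145  0.09432817  1.2366124
  1.67015343]
3.325 [ 0.45026523 -0.15969767  0.35970372]
0.94 338.07589743589745 180.3774358974359 [ 0.50596202 -0.03765172  0.085     ]
0.9 162.76140350877193 179.97694235588972 [ 0.48110753 -0.30563036  0.085     ]
0.7 220.90533134030892 179.548081714001 [ 0.48849513 -0.21656476  0.085     ]
0.67 279.4819639278557 180.02304609218436 [ 0.49732439 -0.12728484  0.085     ]
0.51 281.6928378045779 212.7501845926655 [ 0.55215654 -0.12717181  0.085     ]
keeper_ball [(0.65, [152.2, 154.0, 401.6, 229.0]), (0.51, [139.6, 133.0, 402.0, 232.3])]
roller_bed [(0.71, [266.8, 143.5, 300.2, 209.2]), (0.68, [138.3, 132.0, 399.3, 230.5])]
```

View pics/w1.png

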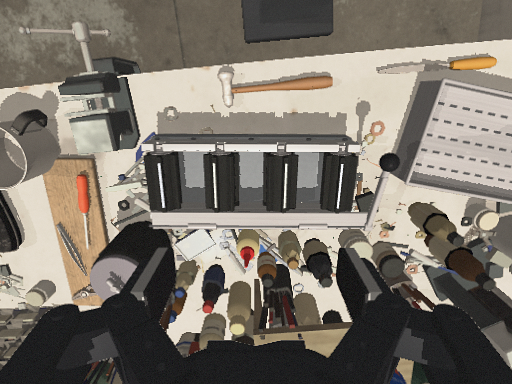

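```bash
python3 - <<'E'
from h import *
a=np.load("w1.npy"); st=dict(tcp_pos=a[:3],eef_rot=a[3:].reshape(3,3)); C=cam("wrist",st)
im=cv2.imread("pics/w1.png")
P=np.array([ground(C,uv,.075) for uv in[(162.8,180),(220.9,179.5),(279.5,180),(338.1,180.4)]])
print(P); d=P[3]-P[0]; yaw=-np.arctan2(d[0],d[1]); c=P.mean(0)
# ball blob
g=cv2.cvtColor(im,6)[140:185,370:410]; n,l,s,ce=cv2.connectedComponentsWithStats((g<45).astype(np.uint8)); i=1+np.argmax(s[1:,4]); bc=ce[i]+[370,140]; print("ball",bc,s[i])
B0=np.array([[0,y,.075] for y in(-.138,-.046,.046,.138)]+[[-.045,.188,.127]])
uv=np.array([(162.8,180),(220.9,179.5),(279.5,180),(338.1,180.4),bc]); 
f=lambda p:(proj(C,W(p,B0))-uv).ravel()
o=least_squares(f,[c[0],c[1],yaw]); print(o.x,o.fun.round(1))
bed=o.x; np.save("bed.npy",bed)
for P in [box(.065,.165,.0,.038),np.array([[sx*.055+q,y,.082] for sx in(-1,1) for q in(-.006,.006) for y in(-.165,.165)])]:
    for u in proj(C,W(bed,P)): cv2.circle(im,tuple(np.round(u).astype(int)),1,(0,0,255),-1)
for y in(-.138,-.046,.046,.138):
    for p in proj(C,W(bed,[[-.045,y,.09],[.045,y,.09],[-.055,y,.07],[.055,y,.07]])): cv2.circle(im,tuple(np.round(p).astype(int)),1,(0,255,0),-1)
cv2.imwrite("pics/w1o.png",cv2.resize(im[115:240,120:420],(800,333),interpolation=cv2.INTER_CUBIC))
E
```

```text
[[ 0.48391595 -0.30924314  0.075     ]
 [ 0.49135837 -0.21809942  0.075     ]
 [ 0.5004425  -0.1266562   0.075     ]
 [ 0.50936257 -0.0348725   0.075     ]]
ball [388.97674419 161.7248062 ] [ 10  14  20  17 258]
[ 0.49661904 -0.17211158 -0.09927719] [-0.2 -0.6  0.2  0.4  0.2  0.4  0.   0.6 -0.2 -0.7]
```

View pics/w1o.png

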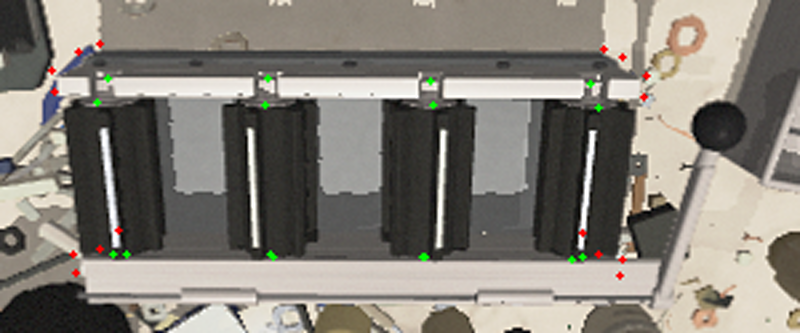

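```bash
cat >> h.py <<'E'
def bp(x,y,z): return W(np.load("bed.npy"),[x,y,z])[0]
def sweep(yc,z=.082,n=1,v=.25,a=-.038,b=.030,zr=.105):
    "TCP sweeps along bed +y about yc; fingers start clear of ribs"
    for i in range(n):
        r.move_straight(bp(0,yc+a,zr),.35); r.move_straight(bp(0,yc+a,z),.15)
        r.move_straight(bp(0,yc+b,z),v); f=sensors.state()["contact_force"]
        r.move_straight(bp(0,yc+b,zr),.2)
    return f
E
python3 - <<'E'
from h import *
bed=np.load("bed.npy"); R=Rt(bed[2])
hand.grip(.91)
r.reach(bp(0,-.13,.15),R)
def look(n):
    ims=[]
    for i in range(2):
        ims.append(eyes.capture("wrist"))
        if i==0: r.dwell(.1)
    return ims
print(sensors.state()["width"])
f=sweep(-.092); print(f,sensors.state()["t"])
A=look(0)
f=sweep(-.092); A+=look(1); print(f,sensors.state()["t"])
cv2.imwrite("pics/s1.png",cv2.resize(np.vstack([np.hstack(A[:2]),np.hstack(A[2:])]),(800,600),interpolation=cv2.INTER_AREA))
E
```

```text
0.9107718838371707
[-0.12922978 -1.0030609  -0.30517947] 6.0417
[-0.68213809 -0.17861445  0.22989343] 7.775
```

View pics/s1.png

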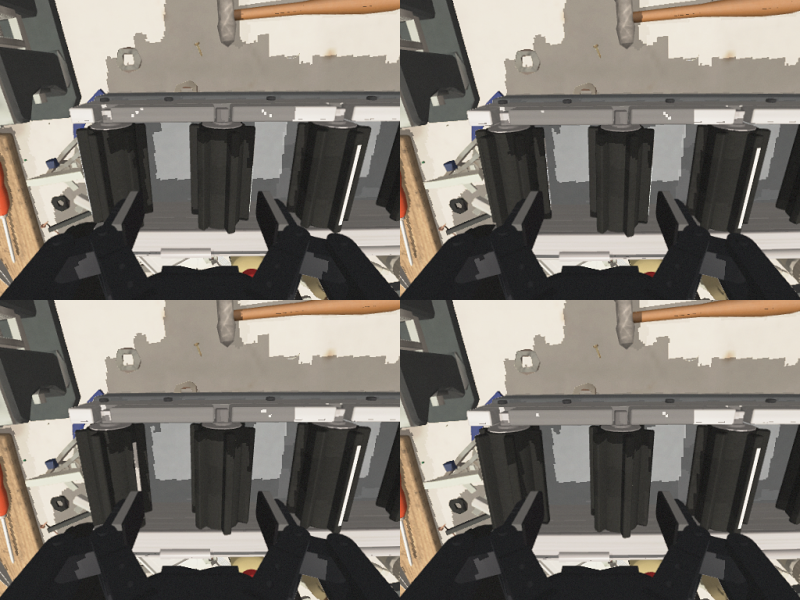

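```bash
python3 - <<'E'
from h import *
A=[]
r.move_straight(bp(0,.054,.115),.35)
for k in range(2):
    f=sweep(.092); print(f)
    for i in range(2):
        A.append(eyes.capture("wrist"))
        if i==0: r.dwell(.1)
print(sensors.state()["t"])
cv2.imwrite("pics/s2.png",cv2.resize(np.vstack([np.hstack(A[:2]),np.hstack(A[2:])]),(800,600),interpolation=cv2.INTER_AREA))
E
```

```text
[-0.04062949  0.5575305   0.00761744]
[-0.4464202  -1.08820111 -0.1816741 ]
11.2333
```

View pics/s2.png

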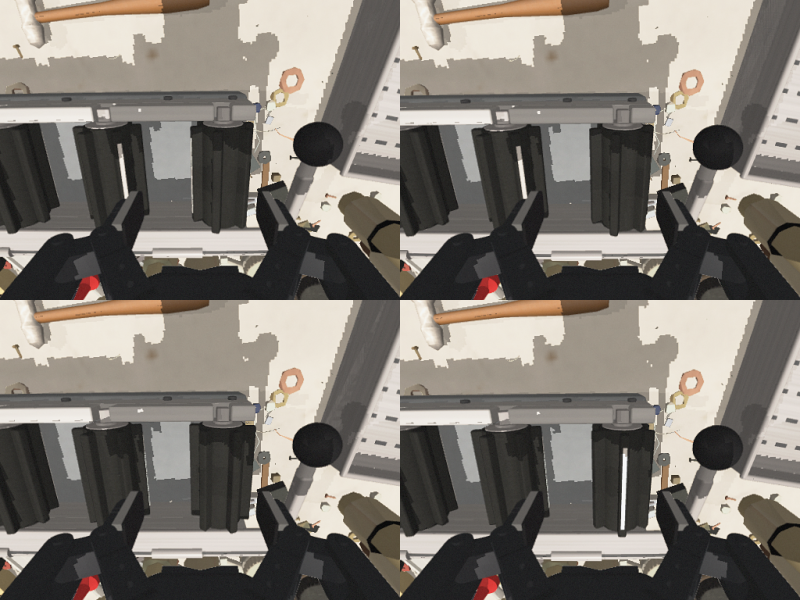

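```bash
python3 - <<'E'
from h import *
sweep(.092); A=[eyes.capture("wrist")]; sweep(.092); A.append(eyes.capture("wrist"))
R=Rt(np.load("bed.npy")[2])
r.move_straight(bp(0,.122,.19),.3); hand.grip(.6)
r.move_straight(bp(-.045,.188,.17),.3)
r.move_straight(bp(-.045,.188,.108),.15)
hand.grip(0,35); s=sensors.state(); print(s["width"],s["finger_force"],s["contact_force"],s["t"])
for th in np.linspace(0,1.75,9)[1:]:
    a=.335+th; r.move_straight(bp(.070-.122*np.cos(a),.188,.087+.122*np.sin(a)-.019),.15)
s=sensors.state(); print(s["width"],s["finger_force"],s["contact_force"],s["t"])
hand.grip(.6); p=s["tcp_pos"]; r.move_straight(p+[0,0,.06],.2)
r.reach(bp(-.05,.06,.28),R)
A.append(eyes.capture("wrist")); A.append(eyes.capture("side")); print(sensors.state()["t"])
cv2.imwrite("pics/s3.png",cv2.resize(np.vstack([np.hstack(A[:2]),np.hstack(A[2:])]),(800,600),interpolation=cv2.INTER_AREA))
E
```

```text
0.27925247521399105 34.17189359664917 [-0.79025724 -1.02405214  5.89969364] 16.1667
-0.001273501777651553 0.0 [-0.1834234  -0.11344006 -0.15710052] 18.7667
20.7583
```

View pics/s3.png

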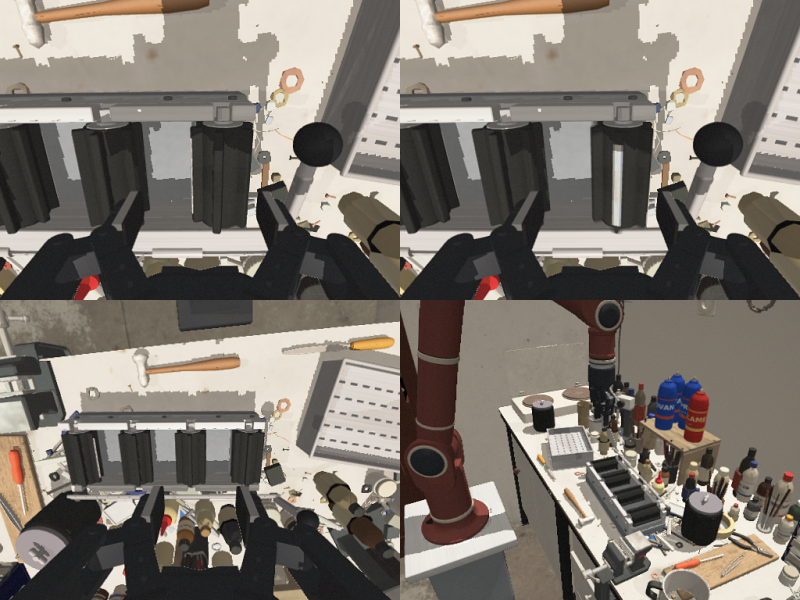

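```bash
python3 - <<'E'
from h import *
st=sensors.state(); C=cam("wrist",st)
for th in np.arange(.6,2.01,.1):
    a=.335+th; print(round(th,2),proj(C,bp(.070-.122*np.cos(a),.188,.087+.122*np.sin(a)))[0].round(0),proj(cam("side"),bp(.070-.122*np.cos(a),.188,.087+.122*np.sin(a)))[0].round(0))
im=eyes.capture("side")[120:310,180:400]; w=eyes.capture("wrist")[180:380,250:512]
cv2.imwrite("pics/s4.png",np.hstack([cv2.resize(im,(440,380),interpolation=2),cv2.resize(w,(360,275))[:, :] if 0 else cv2.resize(w,(358,380),interpolation=2)]))
E
```

```text
0.6 [390. 239.] [254. 167.]
0.7 [391. 252.] [258. 164.]
0.8 [392. 265.] [261. 162.]
0.9 [392. 279.] [265. 160.]
1.0 [392. 292.] [269. 158.]
1.1 [391. 304.] [273. 156.]
1.2 [389. 315.] [277. 155.]
1.3 [387. 325.] [281. 155.]
1.4 [385. 333.] [285. 154.]
1.5 [382. 340.] [288. 155.]
1.6 [378. 346.] [292. 155.]
1.7 [375. 350.] [295. 156.]
1.8 [371. 353.] [299. 157.]
1.9 [368. 354.] [302. 159.]
2.0 [364. 354.] [304. 161.]
```

View pics/s4.png

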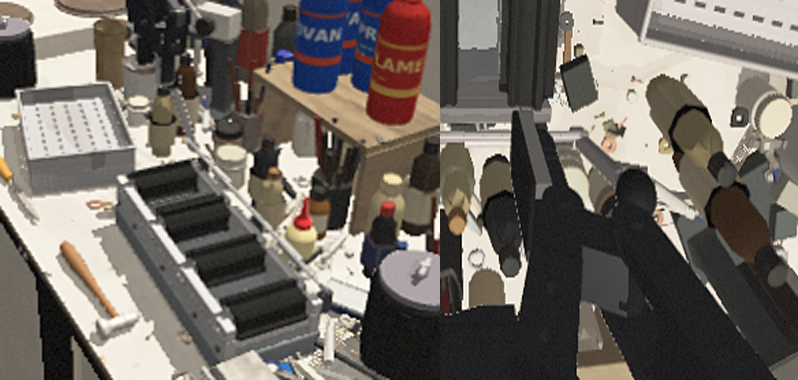

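```bash
python3 - <<'E'
from h import *
R=Rt(np.load("bed.npy")[2])
hand.grip(0)
r.move_straight(bp(-.035,.188,.25),.3); r.move_straight(bp(-.035,.188,.165),.25)
for x in(.03,.06,.098):
    r.move_straight(bp(x,.188,.165),.12); print(sensors.state()["contact_force"])
r.move_straight(bp(.04,.188,.165),.25)
r.move_straight(bp(-.05,.06,.28),.35); hand.grip(1.)
st=sensors.state(); C=cam("wrist",st)
im=eyes.capture("wrist");
for th in (1.3,1.5,1.75,2.):
    a=.335+th; p=proj(C,bp(.070-.122*np.cos(a),.188,.087+.122*np.sin(a)))[0]; print(th,p); cv2.circle(im,tuple(p.astype(int)),1,(0,0,255),-1)
print(st["t"])
cv2.imwrite("pics/s5.png",im)
E
```

```text
[-0.11407516 -0.32619101 -0.46941902]
[ 1.12367209 -0.72437523  0.14902616]
[-4.30496182 -0.53022952 -0.25178377]
1.3 [388.45890792 325.16798224]
1.5 [382.91059648 340.72754844]
1.75 [374.45248754 351.7984575 ]
2.0 [365.43720422 354.1365036 ]
25.9167
```

View pics/s5.png

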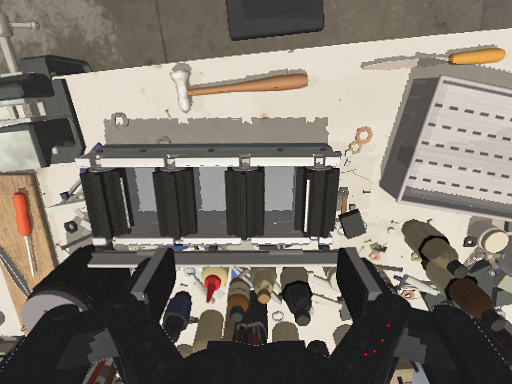

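```bash
cat >> h.py <<'E'
TRAY=np.array([.4787,.2079,-.268])
def pick(y):
    R=Rt(np.load("bed.npy")[2])
    hand.grip(.97); r.reach(bp(0,y,.125),R)
    r.move_straight(bp(0,y,.052),.15); hand.grip(0,50)
    s=sensors.state(); print("grip",s["width"],s["finger_force"],s["contact_force"],s["t"])
    r.move_straight(bp(0,y,.14),.12)
    s=sensors.state(); print("lift",s["width"],s["finger_force"],s["contact_force"],s["t"])
def place(ty,x=0):
    T=lambda z: W(TRAY,[x,ty,z])[0]
    r.move_straight(T(.14),.22,attitude=Rt(TRAY[2])); r.move_straight(T(.058),.15)
    print(r.move_straight(T(.042),.04,threshold=5),sensors.state()["tcp_pos"][2],sensors.state()["width"])
    hand.grip(.8); p=sensors.state()["tcp_pos"]; r.move_straight(p+[0,0,.1],.2); print(sensors.state()["t"])
E
python3 - <<'E'
from h import *
pick(.046)
A=[eyes.capture("wrist"),eyes.capture("side")]
cv2.imwrite("pics/s6.png",cv2.resize(np.hstack(A),(800,300)))
E
```

```text
grip 0.5664759556880635 50.39025359787047 [ 0.02555855 -0.41552794  5.29804191] 27.9333
lift 0.5675310740793388 52.312626130878925 [-0.63343706  0.15826227 -4.19422174] 28.8167
```

View pics/s6.png

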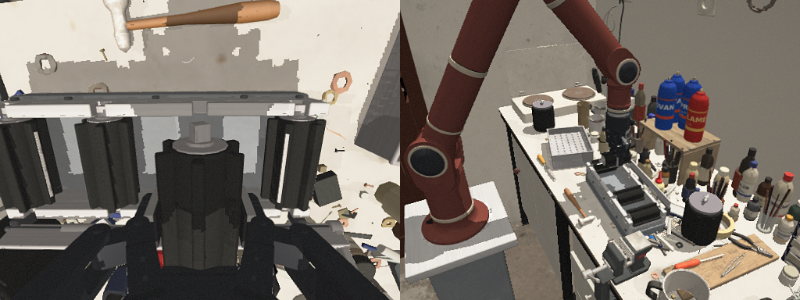

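```bash
python3 - <<'E'
from h import *
place(.046)
A=[eyes.capture("wrist")]
r.move_straight(bp(0,.02,.16),.35,attitude=Rt(np.load("bed.npy")[2]))
pick(-.046); 
r.move_straight(bp(0,.1,.14),.3)
place(-.042); A.append(eyes.capture("wrist"))
cv2.imwrite("pics/s7.png",cv2.resize(np.hstack(A),(800,300)))
E
```

```text
True 0.046935990587845255 0.5664393390538531
32.8333
grip 0.591272051181143 50.641513019800186 [-1.08112361  0.59200558  6.55571225] 35.9417
lift 0.5921758952614518 52.446642369031906 [-0.39708379 -0.44011888 -3.47406856] 36.825
True 0.048794447357522745 0.5915876321309167
40.7167
```

View pics/s7.png

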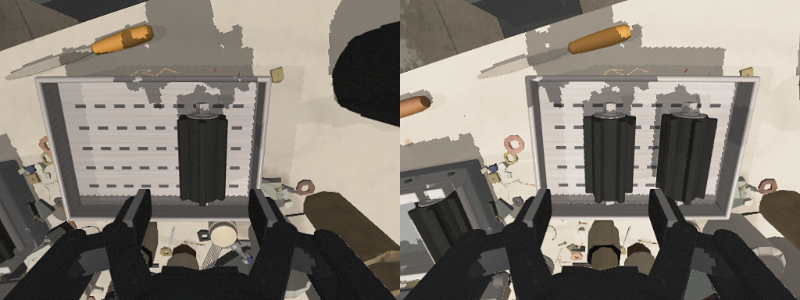

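```bash
python3 - <<'E'
from h import *
R=Rt(np.load("bed.npy")[2])
hand.grip(.91); r.reach(bp(0,-.13,.14),R)
f1=sweep(-.092,v=.32,b=.04); t1=sensors.state()["t"]
r.move_straight(bp(0,.054,.125),.4)
f2=sweep(.092,v=.32,b=.04); t2=sensors.state()["t"]
r.move_straight(bp(-.05,.0,.26),.4)
A=[]
for i in range(4): A.append(eyes.capture("wrist")); r.dwell(.25)
print(f1,f2,t1,t2,sensors.state()["t"])
cv2.imwrite("pics/s8.png",cv2.resize(np.vstack([np.hstack(A[:2]),np.hstack(A[2:])]),(800,600),interpolation=cv2.INTER_AREA))
E
```

```text
[-0.12069677 -0.97969112  0.9822133 ] [-0.08682556  0.09292018 -0.39196398] 43.95 45.575 47.45
```

View pics/s8.png

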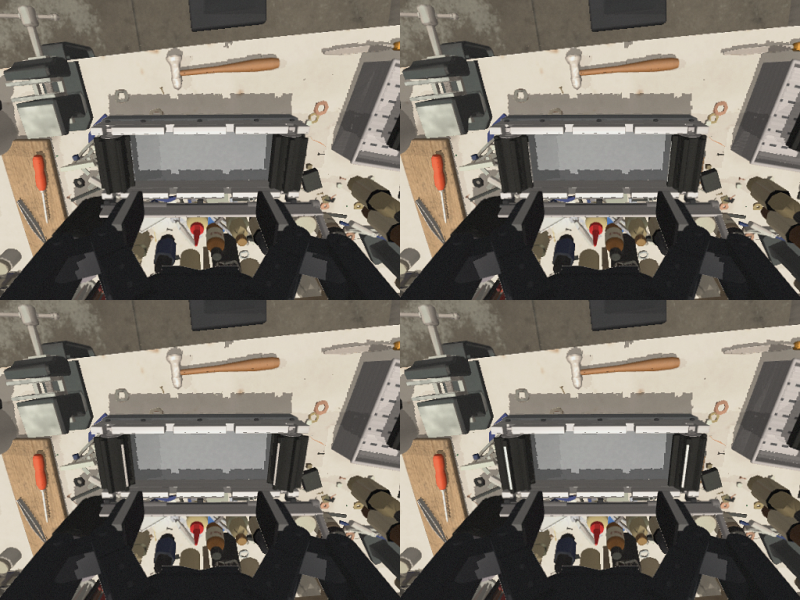

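```bash
python3 - <<'E'
from h import *
C=cam("wrist",sensors.state())
A=[eyes.capture("wrist") for _ in range(10)]
for y in(-.138,.138):
    q=proj(C,[bp(x,y+dy,.09) for x in(-.03,.03) for dy in(-.03,.03)]); u0,v0=q.min(0).astype(int); u1,v1=q.max(0).astype(int)
    S=np.array([im[v0:v1,u0:u1].astype(float).mean(2).mean(0) for im in A])
    print(y,[(int(s[3:-3].argmax()+3),int(s[3:-3].max())) for s in S])
    D=[np.abs(A[i+1][v0:v1,u0:u1].astype(float)-A[i][v0:v1,u0:u1]).mean().round(1) for i in range(9)]; print(D)
eyes.capture("scene")
for d in models.cut_out("roller_a","scene")[:6]:
    v,u=np.nonzero(d["mask"]); p=ground(cam("scene"),[u.mean(),v.mean()],.068); print(d["conf"].round(2),p.round(3),(Rz(TRAY[2]).T@(p-[*TRAY[:2],0])).round(3))
im=eyes.capture("side"); 
th=1.75;a=.335+th; p=bp(.070-.122*np.cos(a),.188,.087+.122*np.sin(a)); print(proj(cam("side"),p))
s2=eyes.capture("scene"); print(proj(cam("scene"),p)); print(sensors.state()["t"])
cv2.imwrite("pics/s9.png",np.hstack([cv2.resize(im[130:290,180:360],(400,356),interpolation=2),cv2.resize(s2[130:290,170:350],(400,356),interpolation=2)]))
E
```

```text
-0.138 [(3, 162), (6, 162), (3, 162), (3, 162), (3, 162), (3, 162), (6, 162), (3, 163), (6, 163), (6, 162)]
[np.float64(15.7), np.float64(24.4), np.float64(23.2), np.float64(11.7), np.float64(9.1), np.float64(5.7), np.float64(7.8), np.float64(7.3), np.float64(16.1)]
0.138 [(52, 139), (52, 139), (52, 139), (52, 139), (52, 140), (52, 139), (52, 139), (52, 140), (52, 139), (52, 139)]
[np.float64(15.4), np.float64(4.9), np.float64(3.7), np.float64(4.2), np.float64(10.9), np.float64(20.4), np.float64(13.5), np.float64(3.7), np.float64(3.0)]Traceback (most recent call last):
  File "<stdin>", line 11, in <module>
AttributeError: 'float' object has no attribute 'round'
```

```bash
python3 - <<'E'
from h import *
th=1.75;a=.335+th; p=bp(.070-.122*np.cos(a),.188,.087+.122*np.sin(a))
im=eyes.capture("side"); s2=eyes.capture("scene"); 
for d in models.cut_out("roller_a","scene")[:6]:
    v,u=np.nonzero(d["mask"]); q=ground(cam("scene"),[u.mean(),v.mean()],.068); print(round(d["conf"],2),q.round(3),(Rz(TRAY[2]).T@(q-[*TRAY[:2],0])).round(3))
for c,i in(("side",im),("scene",s2)):
    u=proj(cam(c),p)[0]; print(u); cv2.circle(i,tuple(u.round().astype(int)),0,(0,0,255),-1)
print(sensors.state()["t"])
cv2.imwrite("pics/s9.png",np.hstack([cv2.resize(im[130:290,180:360],(400,356),interpolation=2),cv2.resize(s2[130:290,170:350],(400,356),interpolation=2)]))
E
```

```text
0.83 [0.488 0.259 0.068] [-0.005  0.051  0.068]
0.8 [0.465 0.184 0.068] [-0.007 -0.027  0.068]
0.68 [ 0.512 -0.031  0.068] [ 0.095 -0.222  0.068]
0.49 [ 0.49  -0.308  0.068] [ 0.147 -0.495  0.068]
[297.06561554 156.59648088]
[236.23560811 144.06168578]
48.2
```

View pics/s9.png

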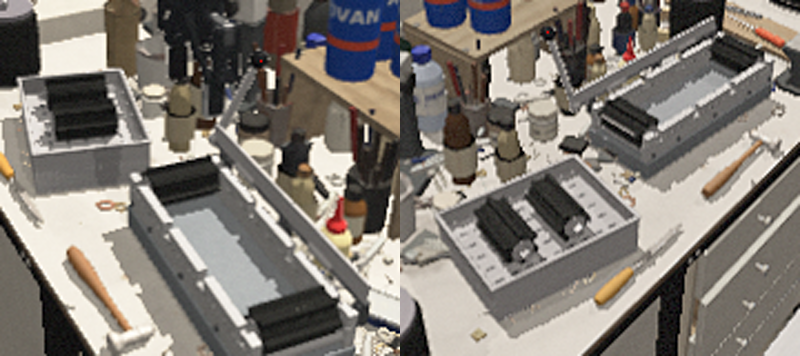

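The picture shows the keeper ball at the predicted 1.75 rad spot. Two rollers lie flat in the tray, and the end rollers are still in the bed.

```bash
python3 -c "
from station import order
print(order.close_job())"
```

```text
the job is handed in; nothing more can be done
None
```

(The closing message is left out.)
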